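# Lock the lid of the wide brush pot

### The job

Two brush pots with sprung bayonet lids are bolted to the painting table, both lids only dropped in. Lock the lid of the wide, low pot: press it down against its spring by its wooden wing, twist it clockwise (seen from above) until its two ears are under the middle of the claws, let it spring up into the notches, and let go. Leave the lid of the tall, slim pot as it is.

Things in the scene. Friction and masses are not known exactly. Their poses are not given: they have to be found in the camera images.
- wide: Wide, low pot, fixed: aluminium, 104 mm across, rim at z = 100 mm, steel foot 148 mm across; origin: centre of its underside, z up. Two dark steel claws on the rim (43 to 67 mm from the axis, tops at z = 124 mm) are centred on its +x and -x. Under each is a notch: an end stop closes its clockwise side (from above), a hanging lip its other side; past the lip is the open slot where the ear starts.
- wide_wing (a point): Centre of the upright wooden wing on the wide pot's lid: 66 mm long (lid x), 14 thick (y), 42 high, 21 mm above the lid's top. Aluminium lid, 84 mm across, 0.2 kg, 3 mm play in the pot; its two ears, 10 mm wide, end 56 mm out along lid +x and -x. It starts at z = 143 mm, lid x 37 to 53 degrees counterclockwise of pot x. Locked: lid x along pot x (either way, 10 degrees play), z = 139 mm.
- wide_plunger (a joint): Spring plate on which the wide pot's lid rests: how far it is pressed down, in m, 0 at the start. The lid must go down at least 10 mm for its ears to pass under the lips, and bottoms at 16 mm: 13 mm is a good depth while twisting clockwise about 45 degrees. Spring force 4 N plus 0.5 N per mm. Let up in the notches, the lid stops 4 mm below its start and stays.
- slim_ear (a point): Tip of one ear of the other lid, level with that lid's top, 45 mm from its axis along its x. That lid (62 mm across, 48 mm long wooden wing, whose top is 204 mm above the table) sits in the tall, slim pot (82 mm across, 140 mm high, claws up to 164 mm). To be left as it is.
Things that resemble listed ones, but are neither listed nor needed, are in the scene too. Leave any blue or red look-alike of the wide alone.

How it is judged:
At the end, for the whole second after the job is handed in: The wide pot's lid is locked and released: its ears sit up in the notches of the claws (lid x along the pot's x within 15 degrees either way round, wing centre 135.5 to 141.5 mm above the table and within 8 mm of the pot's axis, lid level within 6 degrees) (angle between the x axis of wide_wing and the x axis of wide, either way round below 0.27 rad and z of wide_wing in the frame of wide between 0.1355 and 0.1415 m and horizontal distance between wide_wing and wide below 0.008 m and angle between wide_wing's own z axis and vertical below 0.1 rad); the robot touches nothing.
It fails at once if the tall, slim pot's lid is turned, lifted or shifted (its ear tip moves more than 15 mm) (distance of slim_ear from where it was at the start of the episode above 0.015 m).
It also fails if it takes over 32 s, if anything falls off the work surface, if the arm or the gripper's body presses on something with over 40 N, if the wrist force passes 120 N, or if a joint passes its speed limit or range.

### The arm

A 6-joint arm with a two-finger parallel gripper is mounted at the origin on the work surface. World frame = base frame: x ahead of the robot, y to its left, z up, the work surface at z = 0. Lengths are in m, angles in rad, forces in N, time in s.
With the tool pointing down it reaches from about 0.25 to 0.8 m from the base axis. Payload 8.5 kg.
Tool frame: the origin (TCP) lies midway between the tips of the shut fingers; the grasp point (between the pads) lies arm.grip_point_offset behind it (arm.grip_point_offset is the distance from the TCP to the grasp point, in m); z points along the fingers, x is the direction in which the jaws open and shut, and the axes are right-handed (so a half turn about z gives the same grasp; the last joint's range is limited). The gripper opens to 85 mm and grips with 20 to 120 N. Pads are 22 mm wide; open, the fingers measure 114 mm over their backs; the gripper's body (76 mm by 85 mm) begins 54 mm behind the grasp point. The pads swing forward as they close: fully open they stand 13 mm farther back than shut.
Start: joints at [1.299, 0.238, -0.013, 1.319, 0, 1.571], TCP at [0.141, 0.506, 0.195] pointing down, gripper open.
Joint ranges: [-2.66, 2.66], [-1.03, 1.9], [-1.14, 1.46], [-1.82, 2.27], [-1.45, 1.34], [-3.14, 3.14]. Speed limits (rad/s): [2.22, 2.22, 2.79, 3.14, 3.14, 3.14].

### API

Orientations are given as a rotation vector (axis times angle).
In Python, from rig import arm, vision, job gives the robot as it stands.
- The arm moves only by the shell command python3 -m handwheel 'ROWS'. ROWS is a JSON object of lists of equal length, an entry for each row: "dp": the shift along the world's x, y, z each as a share of 120 mm, from -1 to 1, a list of three; "turn": the turn, a rotation vector about the world's x, y, z each as a share of pi/4 rad, from -1 to 1, a list of three; "claw": the finger opening in mm, from 0 to 85.4. A call has 1 to 12 rows; each row is the pose to reach, as a shift and turn from the pose commanded when the call began; what a row does not reach only later rows make up. A row lasts 1/8 s, in which the tool goes at most 62.5 mm and 10.7 degrees, less where a joint would pass 70% of its speed; a pose out of reach is approached as far as the arm can. A call with a number of a shift or a turn outside -1 to 1 is refused whole. A call with a gripper value outside its range is refused whole. The fingers move at their own pace and stop on an object; the grip force is fixed at half the most. Time passes only in rows, so rows that repeat a pose let the fingers close. It gives the time, the measured TCP pose, the force and the opening at its end, in the units of the state.
- arm.observe(): the state, without advancing time (a new reading comes with each control period).
- vision.capture(name): name is "scene" or "top"; returns a dict with "color" (384x512x3 uint8, blue, green, red), "fov_y" (degrees; the focal length in pixels is half the picture's height over the tangent of half this angle, whatever the lens; pixels are square), "cx", "cy" (the principal point, pixels), "R" (3x3) and "t" (3): a world point X has camera coordinates R X + t. Camera axes: x right, y down, z forward; pixel columns grow to the right and rows downward; lengths in m; the calibration is good to about 2 mm. A picture is of the moment at which its call begins. There is no depth.
- job.job_done(): hands the job in, once; it reports no verdict.
The state is a dict: "clock": time; "joint_positions": joint angles; "qd": joint speeds; "joint_torque": joint torques, N m; "tool_pos": TCP position; "eef_rot": TCP orientation; "ft_force": force on the tool from outside, world axes, zero at the start; "ft_torque": the same for the moment, N m; "width": finger opening in m.
Only numpy, scipy, OpenCV 4.12 (cv2) and the standard library are available. Lean on these libraries where they do the work, as an engineer would, in place of code of your own. Each camera call takes 0.05 s, during which the arm holds its last target. There are 200 camera calls.

## Working session

There is one attempt and no reset: what is moved stays moved. The work goes in short steps, Python scripts to look and compute and a shell command to move; the robot and the scene stay as the last step left them, time stands still between calls to the robot, and variables do not carry over. Pictures are saved under pics/ and viewed, about 8 in all and at most 12, crops included, and the job is handed in when it is done.

```bash
mkdir -p pics; ls; cat > h.py <<'E'
import numpy as np, cv2
from rig import arm, vision, job
def ray(c,u,v):
    f=c["color"].shape[0]/2/np.tan(np.radians(c["fov_y"])/2)
    R=np.array(c["R"]);t=np.array(c["t"])
    d=R.T@np.array([(u-c["cx"])/f,(v-c["cy"])/f,1]); return -R.T@t,d
def atz(c,u,v,z):
    o,d=ray(c,u,v); return o+d*(z-o[2])/d[2]
def proj(c,X):
    f=c["color"].shape[0]/2/np.tan(np.radians(c["fov_y"])/2)
    p=np.array(c["R"])@np.array(X)+np.array(c["t"]); return p[:2]/p[2]*f+[c["cx"],c["cy"]]
E
python3 - <<'E'
from h import *
import pickle
a=vision.capture("scene");b=vision.capture("top")
pickle.dump((a,b),open("c0.pkl","wb"))
cv2.imwrite("pics/a.png",np.hstack([cv2.resize(x["color"],(400,300),interpolation=cv2.INTER_AREA) for x in (a,b)]))
cv2.imwrite("pics/b.png",cv2.resize(b["color"],(800,600),interpolation=cv2.INTER_CUBIC))
print(arm.observe(),arm.grip_point_offset)
for x in (a,b): print(x["fov_y"],x["cx"],x["cy"],-np.array(x["R"]).T@x["t"],[k for k in x])
E
```

```text
pics
{'clock': 0.1, 'joint_positions': array([ 1.29900237e+00,  2.38734847e-01, -1.41531872e-02,  1.31920487e+00,
       -1.21040926e-05,  1.57080568e+00]), 'qd': array([ 0.00044857, -0.00107613,  0.00288942, -0.00046193, -0.00015674,
        0.00051132]), 'joint_torque': array([-9.25353379e-04, -5.39721000e+01,  3.46997917e+01,  1.34631491e-02,
       -8.49875869e-05, -1.12342285e-06]), 'tool_pos': array([0.14083429, 0.5053276 , 0.1944411 ]), 'eef_rot': array([ 2.50129546e+00,  1.89950938e+00, -1.61005084e-03]), 'ft_force': array([ 0.34992024, -0.05248545, -0.21493933]), 'ft_torque': array([0.01229415, 0.01417636, 0.00083955]), 'width': 0.08556040931558215} 0.0187
48.30001956999553 257.6830940277719 187.11324562163747 [1.17853068 0.67951348 0.9299389 ] ['color', 'fov_y', 'cx', 'cy', 'R', 't']
47.721512053804844 255.69951816476006 193.6891297871246 [ 0.30515354 -0.02007221  1.22452341] ['color', 'fov_y', 'cx', 'cy', 'R', 't']
```

View pics/a.png

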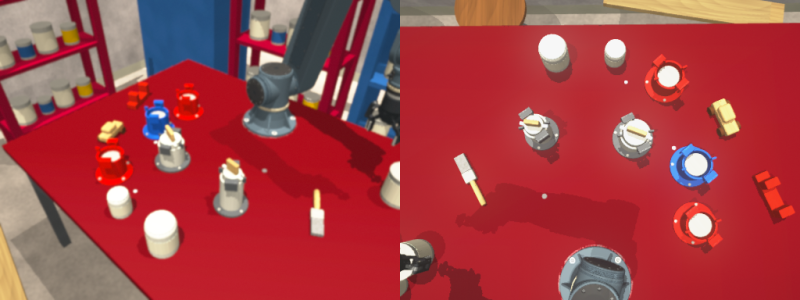

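View pics/b.png

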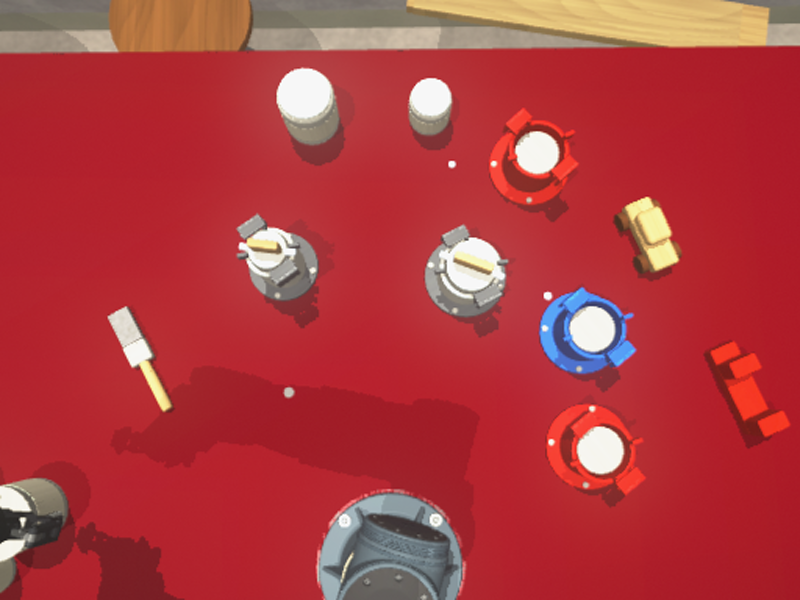

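The top view shows the wide pot near (468,268) and the slim pot near (270,255), out of 800 px. The arm base is at the bottom, and blue and red look-alikes are on the right. I'll enlarge the wide pot in both views.

```bash
python3 - <<'E'
from h import *
import pickle
a,b=pickle.load(open("c0.pkl","rb"))
ca=b["color"][140:215,262:337]; 
X=atz(b,300,171,.12); u=proj(a,X); print(X,u)
r,c=int(u[1]),int(u[0]); cb=a["color"][r-38:r+37,c-38:c+37]; print("origin scene crop",c-38,r-38)
cv2.imwrite("pics/c.png",np.hstack([cv2.resize(x,(400,400),interpolation=cv2.INTER_CUBIC) for x in (ca,cb)]))
E
```

```text
[ 0.50264113 -0.13715776  0.12      ] [219.22353981 176.32031998]
origin scene crop 181 138
```

View pics/c.png

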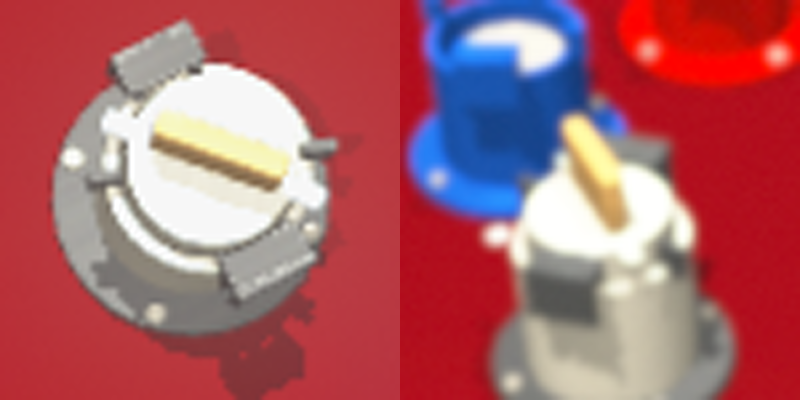

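Left crop: the wing's top face has corners near (163,113), (293,157), (280,180) and (152,133). The claw tops are centred near (157,55) and (270,262), and the lid ears are at about (115,122) and (315,190). The slots and the lid offset look as described.

```bash
python3 - <<'E'
from h import *
import pickle
a,b=pickle.load(open("c0.pkl","rb"))
def T(U,V,z): return atz(b,(U+.5)/5.3333-.5+262,(V+.5)/5.3333-.5+140,z)
W=[T(*p,.164) for p in [(163,113),(293,157),(280,180),(152,133)]]
wc=np.mean(W,0); d=(W[1]+W[2]-W[0]-W[3])/2
print("wing",wc,np.linalg.norm(d),np.degrees(np.arctan2(d[1],d[0])))
A,B=T(157,55,.124),T(270,262,.124); e=A-B
print("claws mid",(A+B)/2,np.linalg.norm(e),np.degrees(np.arctan2(e[1],e[0])))
A,B=T(115,122,.122),T(315,190,.122); e=A-B
print("ears mid",(A+B)/2,np.linalg.norm(e),np.degrees(np.arctan2(e[1],e[0])))
F=T(188,200,.0);print("foot approx",F)
# scene check: wing top corners
U=[(572,118),(620,228)]
for u in U: print("scene",atz(a,(u[0]-400+.5)/5.3333-.5+181,(u[1]+.5)/5.3333-.5+138,.164))
from scipy.spatial.transform import Rotation as Ro
M=Ro.from_rotvec(arm.observe()["eef_rot"]).as_matrix();print(M.round(3), "jaw ang",np.degrees(np.arctan2(M[1,0],M[0,0])))
E
```

```text
wing [ 0.50498844 -0.14067286  0.164     ] 0.06349926374713347 -110.30764891576072
claws mid [ 0.50658348 -0.14086513  0.124     ] 0.11451596053645235 27.16531696591461
ears mid [ 0.50791235 -0.14189782  0.122     ] 0.10189519399558228 70.36777229217624
foot approx [ 0.50651157 -0.140475    0.        ]
scene [ 0.49509304 -0.16914694  0.164     ]
scene [ 0.54735986 -0.07307916  0.164     ]
[[ 0.268  0.963 -0.   ]
 [ 0.963 -0.268 -0.001]
 [-0.001  0.    -1.   ]] jaw ang 74.42681710837836
```

Wing centre is about (0.506, -0.141), with its long axis at about 70° and the pot x axis at about 27°. That means a jaw direction of -20° and a clockwise twist of about 43°. I'll travel there at a raised height.

```bash
python3 -m handwheel '{"dp":[[0.2,-0.4,0.6],[0.5,-0.9,0.6],[0.5,-0.9,0.6]],"turn":[[0,0,-0.17],[0,0,-0.35],[0,0,-0.35]],"claw":[45,45,45]}'
python3 -m handwheel '{"dp":[[0.25,-0.45,0],[0.5,-0.9,0],[0.5,-0.9,0]],"turn":[[0,0,-0.17],[0,0,-0.35],[0,0,-0.35]],"claw":[45,45,45]}'
python3 -m handwheel '{"dp":[[0.25,-0.45,0],[0.5,-0.9,0],[0.5,-0.9,0]],"turn":[[0,0,-0.17],[0,0,-0.35],[0,0,-0.35]],"claw":[45,45,45]}'
python3 -m handwheel '{"dp":[[0.25,-0.45,0],[0.5,-0.9,0],[0.5,-0.9,0]],"turn":[[0,0,-0.17],[0,0,-0.35],[0,0,-0.35]],"claw":[45,45,45]}'
python3 -m handwheel '{"dp":[[0.25,-0.45,0],[0.5,-0.9,0],[0.5,-0.9,0],[0.5,-0.9,0]],"turn":[[0,0,-0.17],[0,0,-0.35],[0,0,-0.35],[0,0,-0.35]],"claw":[45,45,45,45]}'
```

```text
clock: 0.48
tool_pos: [0.2018, 0.3958, 0.2681]
eef_rot: [-2.741, -1.535, -0.002]
ft_force: [0.1, 0.1, 0.0]
width: 0.0451
clock: 0.85
tool_pos: [0.2623, 0.2864, 0.2672]
eef_rot: [2.927, 1.138, 0.0]
ft_force: [0.5, 1.0, -0.3]
width: 0.045
clock: 1.23
tool_pos: [0.3223, 0.179, 0.2669]
eef_rot: [3.056, 0.726, -0.0]
ft_force: [0.2, -0.4, -0.5]
width: 0.0452
clock: 1.6
tool_pos: [0.3823, 0.0716, 0.2665]
eef_rot: [3.127, 0.304, -0.001]
ft_force: [0.2, 0.7, -0.5]
width: 0.0453
clock: 2.1
tool_pos: [0.4407, -0.0328, 0.2666]
eef_rot: [-3.139, 0.114, 0.002]
ft_force: [-0.2, 0.7, -0.1]
width: 0.0451
```

```bash
python3 -m handwheel '{"dp":[[0.27,-0.45,0],[0.54,-0.89,0],[0.54,-0.89,-0.3],[0.54,-0.89,-0.6],[0.54,-0.89,-0.6],[0.54,-0.89,-0.6]],"turn":[[0,0,-0.17],[0,0,-0.35],[0,0,-0.35],[0,0,-0.35],[0,0,-0.35],[0,0,-0.35]],"claw":[45,45,45,45,45,45]}'
python3 - <<'E'
from h import *
from scipy.spatial.transform import Rotation as Ro
a=vision.capture("scene");b=vision.capture("top");s=arm.observe();M=Ro.from_rotvec(s["eef_rot"]).as_matrix()
print(s["tool_pos"],"jaw",np.degrees(np.arctan2(M[1,0],M[0,0])))
cv2.imwrite("pics/d.png",np.hstack([cv2.resize(a["color"][125:225,170:270],(400,400),interpolation=cv2.INTER_CUBIC),cv2.resize(b["color"][125:225,250:350],(400,400),interpolation=cv2.INTER_CUBIC)]))
E
```

```text
clock: 2.85
tool_pos: [0.5063, -0.1397, 0.1965]
eef_rot: [-3.094, 0.543, -0.002]
ft_force: [1.0, 0.7, -0.6]
width: 0.0455
[ 0.50672098 -0.14046906  0.19685109] jaw -19.97952366719687
```

View pics/d.png

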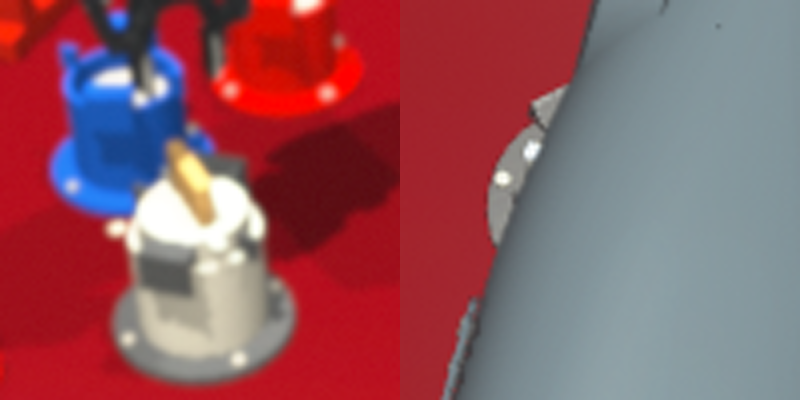

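In the scene crop the fingertips are at about (145,97) and (213,72), above the wing, whose top runs from (177,145) to (208,220). I'll check that alignment by projecting the known points into the view.

```bash
python3 - <<'E'
from h import *
a=vision.capture("scene")
g=lambda X:((proj(a,X)+.5-[170,125])*4-.5).round(1)
p=arm.observe()["tool_pos"];j=np.array([np.cos(np.radians(-20)),np.sin(np.radians(-20)),0]);k=np.array([-j[1],j[0],0])
print("tips",g(p+[0,0,.005]+j*.0225),g(p+[0,0,.005]-j*.0225))
c=np.array([.506,-.1408,.164]);
for s in(33,-33):
  for t in (7,-7): print("wing",s,t,g(c+k*s/1e3+j*t/1e3))
c=np.array([.5065,-.1408,.124]); q=np.radians(27);e=np.array([np.cos(q),np.sin(q),0])
print("claws outer",g(c+e*.067),g(c-e*.067),"inner",g(c+e*.043),g(c-e*.043))
E
```

```text
tips [154.7 129. ] [210.6 112.4]
wing 33 7 [195.9 186.7]
wing 33 -7 [213.1 181.3]
wing -33 7 [162.5 141.4]
wing -33 -7 [179.3 136.3]
claws outer [160.  256.2] [220.  153.8] inner [171.4 236.7] [209.9 171. ]
```

```bash
python3 - <<'E'
import cv2
im=cv2.imread("pics/d.png")[:,:400]
cv2.imwrite("pics/e.png",cv2.resize(im[40:340,80:330],(667,800)[::1],interpolation=cv2.INTER_CUBIC)[:600])
E
```

```text
(no output)
```

View pics/e.png

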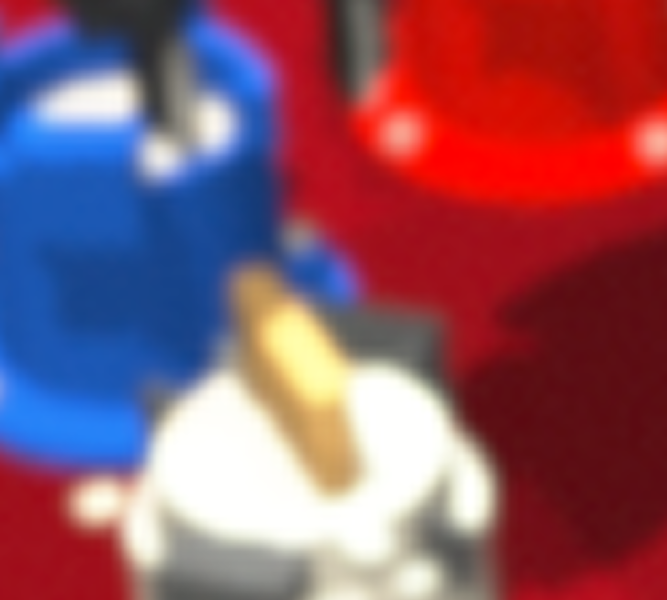

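The wing fits its predicted place to within about 2 px. The visible fingertips look a little higher than predicted, so I'll go down 30 mm, which still clears the wing, and look again.

```bash
python3 -m handwheel '{"dp":[[0,0,-0.12],[0,0,-0.25],[0,0,-0.25],[0,0,-0.25]],"turn":[[0,0,0],[0,0,0],[0,0,0],[0,0,0]],"claw":[45,45,45,45]}'
python3 - <<'E'
from h import *
a=vision.capture("scene");p=arm.observe()["tool_pos"];print(p)
g=lambda X:((proj(a,X)+.5-[190,130])*10-.5).round(1)
j=np.array([np.cos(np.radians(-20)),np.sin(np.radians(-20)),0]);k=np.array([-j[1],j[0],0])
print("pad tips",[g(p+[0,0,.005]+s*j*.0225) for s in(1,-1)])
cv2.imwrite("pics/f.png",cv2.resize(a["color"][130:190,190:250],(600,600),interpolation=cv2.INTER_CUBIC))
E
```

```text
clock: 3.5
tool_pos: [0.5058, -0.1412, 0.1652]
eef_rot: [-3.093, 0.548, -0.0]
ft_force: [0.2, -0.6, 0.2]
width: 0.0447
[ 0.50599606 -0.14127664  0.16540205]
pad tips [array([197.5, 356.6]), array([334.8, 314.8])]
```

View pics/f.png

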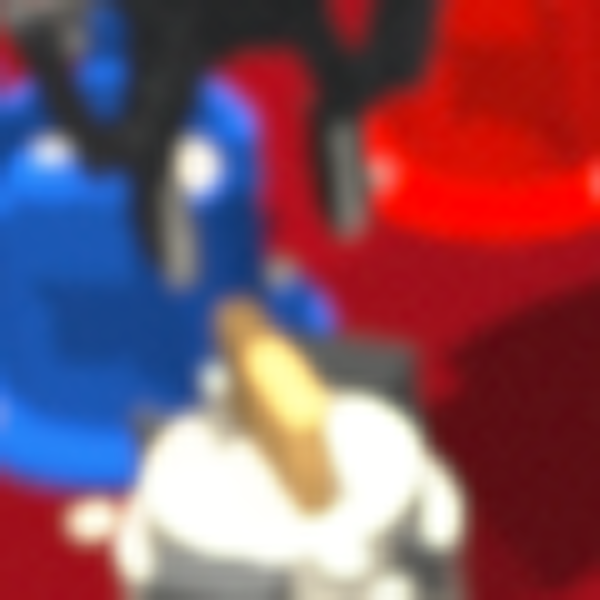

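The fingertips are at about (180,285) and (350,232). The columns agree with the prediction, but the rows are about 78 px (8 image px) too high. I'll compare with the top camera's starting picture, where the gripper was visible, to tell a height error from a sideways one.

```bash
python3 - <<'E'
from h import *
import pickle
a,b=pickle.load(open("c0.pkl","rb"))
p=np.array([.1408,.5053,.1944])
print(proj(b,p),proj(a,p))
q=np.radians(74.4);j=np.array([np.cos(q),np.sin(q),0])
g=lambda X:((proj(b,X)+.5-[0,290])*6.25-.5).round(0)
for h in(.013,.04,.07): print(h,[g(p+[0,0,h]+s*j*.043) for s in(1,-1)])
cv2.imwrite("pics/g.png",cv2.resize(b["color"][290:384,0:110],None,fx=6.25,fy=6.25,interpolation=cv2.INTER_CUBIC))
E
```

```text
[ 28.0172995  322.44616409] [481.93519744 189.84816096]
0.013 [array([ 47., 180.]), array([271., 243.])]
0.04 [array([  4., 192.]), array([234., 257.])]
0.07 [array([-47., 206.]), array([191., 274.])]
```

View pics/g.png

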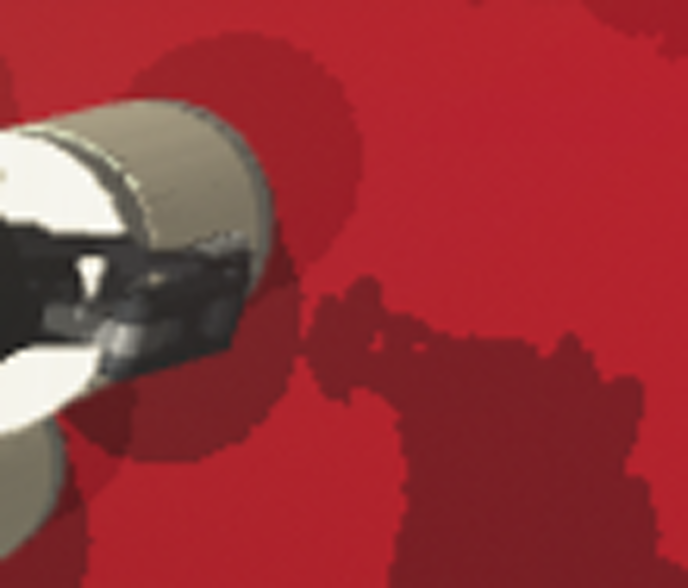

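In the top view the fingertip falls where a tip about 30 mm above the reported TCP would be, with no sideways error. So the fix is in height only. I'll go down another 30 mm, which is safe either way since the lid top is at 122 mm, and look.

```bash
python3 -m handwheel '{"dp":[[0,0,-0.12],[0,0,-0.25],[0,0,-0.25],[0,0,-0.25]],"turn":[[0,0,0],[0,0,0],[0,0,0],[0,0,0]],"claw":[45,45,45,45]}'
python3 - <<'E'
from h import *
a=vision.capture("scene");p=arm.observe()["tool_pos"];print(p)
g=lambda X:((proj(a,X)+.5-[190,130])*10-.5).round(1)
j=np.array([np.cos(np.radians(-20)),np.sin(np.radians(-20)),0])
for h in (.005,.02,.035): print(h,"pad tips",[g(p+[0,0,h]+s*j*.027) for s in(1,-1)])
cv2.imwrite("pics/i.png",cv2.resize(a["color"][130:190,190:250],(600,600),interpolation=cv2.INTER_CUBIC))
E
```

```text
clock: 4.05
tool_pos: [0.5058, -0.1412, 0.1352]
eef_rot: [-3.094, 0.548, -0.0]
ft_force: [-0.1, -0.5, -0.1]
width: 0.0451
[ 0.50601522 -0.14123503  0.13538316]
0.005 pad tips [array([192.8, 440.3]), array([355.1, 389.8])]
0.02 pad tips [array([188.2, 400.9]), array([351.8, 350.6])]
0.035 pad tips [array([183.6, 361. ]), array([348.4, 310.8])]
```

View pics/i.png

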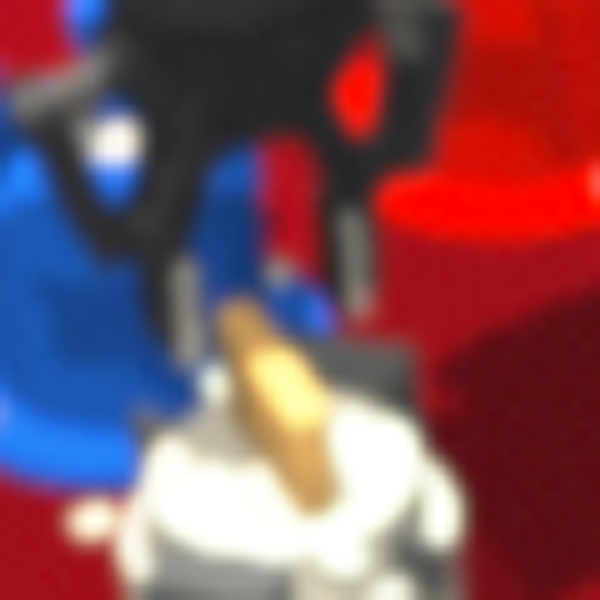

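Tips are now at (188,362) and (358,312), still about 35 mm above the reported TCP in the camera model. The simplest test is to close here and read the width. About 14 mm means the wing is between the pads, and 0 means they're still above it.

```bash
python3 -m handwheel '{"dp":[[0,0,0],[0,0,0],[0,0,0],[0,0,0],[0,0,0],[0,0,0]],"turn":[[0,0,0],[0,0,0],[0,0,0],[0,0,0],[0,0,0],[0,0,0]],"claw":[35,25,15,10,5,5]}'
python3 - <<'E'
from h import *
s=arm.observe();print(s["width"],s["tool_pos"],s["ft_force"],s["ft_torque"])
a=vision.capture("scene")
cv2.imwrite("pics/j.png",cv2.resize(a["color"][130:190,190:250],(600,600),interpolation=cv2.INTER_CUBIC))
E
```

```text
clock: 4.85
tool_pos: [0.5057, -0.1411, 0.135]
eef_rot: [-3.093, 0.548, 0.0]
ft_force: [0.9, -0.5, -0.6]
width: 0.0053
0.005279399968472194 [ 0.50573213 -0.14110461  0.13496449] [ 0.87480322 -0.52672629 -0.55857372] [-0.02404615 -0.01220894 -0.03091765]
```

View pics/j.png

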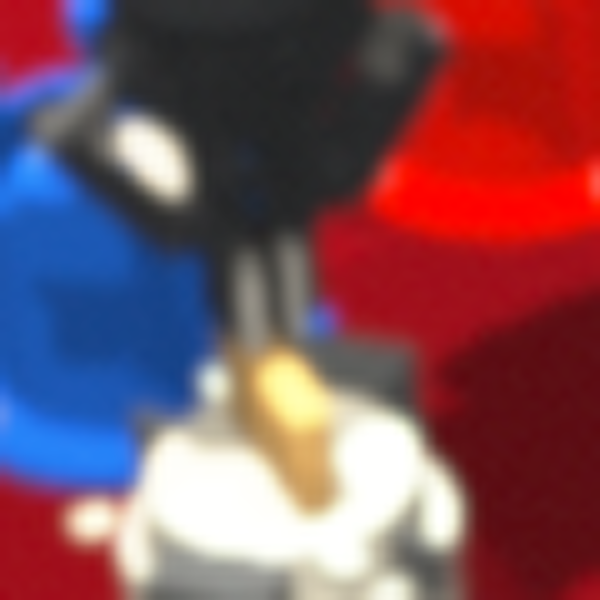

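The width went to 5 mm, so it missed. The shut fingertips are at (255,338) and (295,330) and hide the far end of the wing, so they sit just above the wing top at about z = 0.17. The reported TCP height is about 35 mm too low compared with the cameras, so I'll trust the cameras. I'll reopen and go down in small steps, watching the force.

```bash
python3 -m handwheel '{"dp":[[0,0,0],[0,0,0],[0,0,0],[0,0,-0.1],[0,0,-0.2],[0,0,-0.2]],"turn":[[0,0,0],[0,0,0],[0,0,0],[0,0,0],[0,0,0],[0,0,0]],"claw":[45,45,45,45,45,45]}'
python3 -m handwheel '{"dp":[[0,0,-0.05],[0,0,-0.08],[0,0,-0.08]],"turn":[[0,0,0],[0,0,0],[0,0,0]],"claw":[45,45,45]}'
python3 - <<'E'
from h import *
s=arm.observe();print(s["width"],s["tool_pos"],s["ft_force"],s["ft_torque"])
a=vision.capture("scene")
cv2.imwrite("pics/k.png",cv2.resize(a["color"][130:190,190:250],(600,600),interpolation=cv2.INTER_CUBIC))
E
```

```text
clock: 5.65
tool_pos: [0.5047, -0.1408, 0.1095]
eef_rot: [-3.093, 0.547, 0.004]
ft_force: [0.6, -0.6, -0.1]
width: 0.0453
clock: 6.02
tool_pos: [0.5056, -0.1411, 0.1011]
eef_rot: [-3.093, 0.547, 0.001]
ft_force: [0.3, 1.3, -0.6]
width: 0.0451
0.045130603335774344 [ 0.50559155 -0.1410721   0.10114331] [ 0.2981828   1.31773703 -0.57130077] [ 0.05328707  0.04270265 -0.07127745]
```

View pics/k.png

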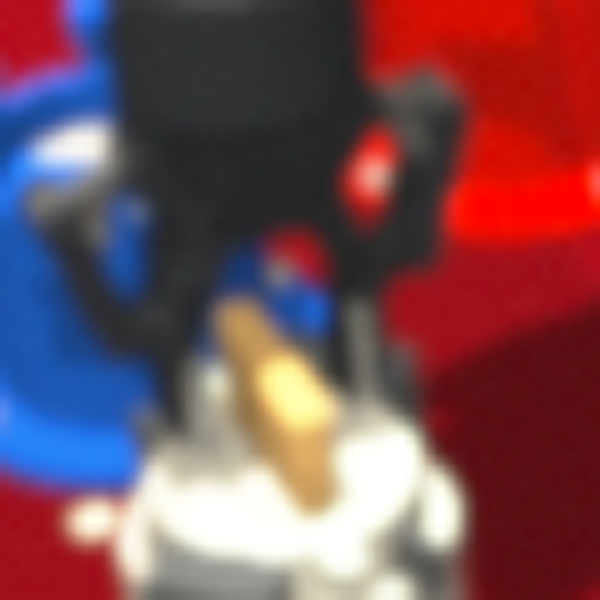

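The pads now flank the wing, with the left tip at (200,450) and the right at (370,405). There's no contact at a reported z of 0.101, which confirms the bias of about 35 mm. Closing now.

```bash
python3 -m handwheel '{"dp":[[0,0,0],[0,0,0],[0,0,0],[0,0,0],[0,0,0],[0,0,0],[0,0,0]],"turn":[[0,0,0],[0,0,0],[0,0,0],[0,0,0],[0,0,0],[0,0,0],[0,0,0]],"claw":[30,20,14,5,5,5,5]}'
python3 - <<'E'
from h import *
s=arm.observe();print(s["width"],s["tool_pos"],s["ft_force"],s["ft_torque"])
E
```

```text
clock: 6.95
tool_pos: [0.5058, -0.1411, 0.1014]
eef_rot: [-3.094, 0.547, 0.0]
ft_force: [0.1, -0.7, 2.0]
width: 0.0132
0.0131713666163794 [ 0.50576867 -0.14113031  0.10140363] [ 0.06519926 -0.70717024  1.99875104] [-0.02570311  0.00312064 -0.02960336]
```

The wing is gripped at 13 mm. Next I'll press down 13 mm.

```bash
python3 -m handwheel '{"dp":[[0,0,-0.03],[0,0,-0.06],[0,0,-0.09],[0,0,-0.11],[0,0,-0.11],[0,0,-0.11]],"turn":[[0,0,0],[0,0,0],[0,0,0],[0,0,0],[0,0,0],[0,0,0]],"claw":[5,5,5,5,5,5]}'
python3 - <<'E'
from h import *
s=arm.observe();print(s["width"],s["tool_pos"],s["ft_force"],s["ft_torque"])
E
```

```text
clock: 7.7
tool_pos: [0.5058, -0.1412, 0.0884]
eef_rot: [3.093, -0.547, 0.001]
ft_force: [-2.7, 0.4, 7.9]
width: 0.013
0.012963220436445393 [ 0.50584943 -0.14116014  0.08842189] [-2.71560089  0.37861041  7.87818085] [ 0.06854939  0.44570376 -0.01439149]
```

8 N matches the spring less the lid's weight. Now the clockwise twist of 43°.

```bash
python3 -m handwheel '{"dp":[[0,0,0],[0,0,0],[0,0,0],[0,0,0]],"turn":[[0,0,-0.12],[0,0,-0.24],[0,0,-0.36],[0,0,-0.48]],"claw":[5,5,5,5]}'
python3 -m handwheel '{"dp":[[0,0,0],[0,0,0],[0,0,0],[0,0,0],[0,0,0],[0,0,0]],"turn":[[0,0,-0.12],[0,0,-0.24],[0,0,-0.36],[0,0,-0.48],[0,0,-0.48],[0,0,-0.48]],"claw":[5,5,5,5,5,5]}'
python3 - <<'E'
from h import *
from scipy.spatial.transform import Rotation as Ro
s=arm.observe();M=Ro.from_rotvec(s["eef_rot"]).as_matrix()
print(s["width"],s["tool_pos"],s["ft_force"],s["ft_torque"],"wing angle",90+np.degrees(np.arctan2(M[1,0],M[0,0])))
E
```

```text
clock: 8.2
tool_pos: [0.5065, -0.1413, 0.0887]
eef_rot: [-2.934, 1.122, -0.002]
ft_force: [-0.6, -0.3, 7.8]
width: 0.013
clock: 8.95
tool_pos: [0.5065, -0.1413, 0.0887]
eef_rot: [-2.674, 1.648, -0.003]
ft_force: [1.1, -0.3, 8.5]
width: 0.0131
0.013086577499627206 [ 0.50651645 -0.14133626  0.08868445] [ 1.07663522 -0.34099246  8.50045644] [ 0.0422522   0.11644628 -0.14118709] wing angle 26.71430680229362
```

Little torque and no jamming. I'll let it rise about 8.5 mm and check the force before releasing.

```bash
python3 -m handwheel '{"dp":[[0,0,0.02],[0,0,0.04],[0,0,0.06],[0,0,0.07],[0,0,0.07],[0,0,0.07]],"turn":[[0,0,0],[0,0,0],[0,0,0],[0,0,0],[0,0,0],[0,0,0]],"claw":[5,5,5,5,5,5]}'
python3 - <<'E'
from h import *
s=arm.observe();print(s["width"],s["tool_pos"],s["ft_force"],s["ft_torque"])
E
```

```text
clock: 9.7
tool_pos: [0.5062, -0.1413, 0.0966]
eef_rot: [-2.674, 1.648, -0.001]
ft_force: [4.0, -0.9, 3.5]
width: 0.0129
0.01294794781999962 [ 0.50624063 -0.14128328  0.09663659] [ 3.98794367 -0.92244191  3.54543294] [-0.16805696 -0.68507642  0.04734934]
```

```bash
python3 -m handwheel '{"dp":[[0,0,0.01],[0,0,0.015],[0,0,0.015]],"turn":[[0,0,0],[0,0,0],[0,0,0]],"claw":[5,5,5]}'
python3 -m handwheel '{"dp":[[0,0,0],[0,0,0],[0,0,0],[0,0,0],[0,0,0]],"turn":[[0,0,0],[0,0,0],[0,0,0],[0,0,0],[0,0,0]],"claw":[20,35,45,45,45]}'
python3 -m handwheel '{"dp":[[0,0,0.2],[0,0,0.5],[0,0,0.9],[0,0,1],[0,0,1]],"turn":[[0,0,0],[0,0,0],[0,0,0],[0,0,0],[0,0,0]],"claw":[45,45,45,45,45]}'
python3 - <<'E'
from h import *
a=vision.capture("scene")
g=lambda X:((proj(a,X)+.5-[190,130])*10-.5).round(1)
q=np.radians(27);k=np.array([np.cos(q),np.sin(q),0]);j=np.array([k[1],-k[0],0])
for z in(.160,.164): print(z,[g(np.array([.5063,-.141,z])+k*s*.033+j*t*.007) for s in(1,-1) for t in (1,-1)])
cv2.imwrite("pics/l.png",cv2.resize(a["color"][130:190,190:250],(600,600),interpolation=cv2.INTER_CUBIC))
E
```

```text
clock: 10.07
tool_pos: [0.506, -0.1411, 0.0977]
eef_rot: [-2.675, 1.648, 0.0]
ft_force: [5.8, -1.2, -4.0]
width: 0.0131
clock: 10.7
tool_pos: [0.5057, -0.1411, 0.0984]
eef_rot: [-2.675, 1.648, 0.0]
ft_force: [-0.1, 0.2, -0.2]
width: 0.0452
clock: 11.32
tool_pos: [0.506, -0.1412, 0.2187]
eef_rot: [-2.674, 1.648, -0.002]
ft_force: [-0.8, -0.1, -0.1]
width: 0.045
0.16 [array([208.8, 424. ]), array([252.8, 431.1]), array([284.9, 299.7]), array([327.4, 306.2])]
0.164 [array([207.6, 413.3]), array([251.7, 420.4]), array([283.9, 289.1]), array([326.5, 295.7])]
```

View pics/l.png

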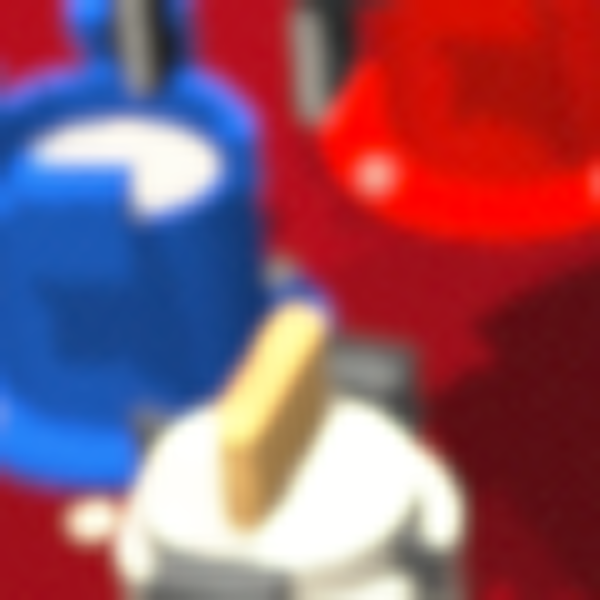

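The wing's top corners, at (220,425), (260,440), (280,305) and (328,312), fit the prediction for the locked pose (z = 0.160, 27°). The ears are under the claws and the fingers are well clear above. While still gripped, a small pull gave -4 N, so the claws are holding the lid. Handing in.

```bash
python3 -c "
from rig import job,arm
print(job.job_done(), arm.observe()['clock'])"
```

```text
the job is handed in; nothing more can be done
the job is handed in; nothing more can be done
```

The wide pot's lid is locked and released, and I handed the job in at about 11.4 s on the clock, against the 32 s limit. I gripped its wing, pressed it down 13 mm (about 8 N), twisted it 43° clockwise, let it spring up and let go.

- **Locked:** before I released it, pulling up another 1 mm turned the force from +3.5 N to -4 N, so the claws were holding the lid. After release, the last picture matched the locked pose: wing at about 27° along the pot's x axis and its top at about 160 mm, to within about 12 px in a 10× enlarged crop (1 px in the camera).
- **Clear of everything:** the fingers ended about 120 mm higher, with the force near zero.
- **Slim pot:** the arm never went near it, but I did not take a final picture of it.

**What disagreed:** the reported tool height read about 35 mm lower than the cameras showed, so my first grasp closed on air just above the wing. I used the camera height after that. I viewed 11 pictures, more than the 8 planned but under the limit of 12.

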